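Hold the jumbo peg open over the wash card

TASK

The jumbo wooden peg is clipped on the rim of the peg tin: squeeze its handles together so that it opens before you lift it off, carry it to the wash card standing in its wooden foot, and hold it wide open over the middle of the card's top edge, one jaw well down on each side and neither touching the card, so that I can slip a note in beside it. Finish like that, still holding the peg open in the air; do not let go or clip it on, and leave the tin, the card and the other things standing where they are.

Things in the scene. Friction and masses are not known exactly. Their poses are not given: they have to be found in the camera images.
- peg: Half a of a jumbo sprung peg, 122 mm long, 22 wide, 70 g in all, pale wood, a red band on each handle; stands handles up on the tin's rim. Origin on the hinge axis, 55 mm above the lips, 67 below the handle ends. x along the hinge (22 mm width), y across the jaws to half a, z up along half a (leans 0.2 rad when fully open). Some 4 N on the handle ends starts it opening, 7 N opens it fully.
- peg_jaw (a joint): Opening angle between the halves, rad: about -0.02 on the rim (lips 3 mm apart), -0.07 quite shut, 0.40 fully open, where the handles meet (a shade more under a hard grip). The lips gape about 4 mm + 55 mm x angle: 26 mm fully open. A spring pulls it shut.
- handle_a (a point): Middle of the outer edge at the free upper end of half a's handle (22 mm wide, 60 mm long). On the rim the handles flare out 0.2 rad each and are 49 mm apart outside at their ends; fully squeezed they meet as a flat block 20 mm thick with parallel outer faces.
- handle_b (a point): The same on half b's handle. Midway between handle_a and handle_b is the peg's middle line; the line joining them is the direction to squeeze.
- lip_a (a point): Lower inner edge of half a's jaw, middle of its width: the bottom of the peg. Each lip is 16 mm tall and 10 mm thick, with a notch above it that closes round the tin's rolled rim. Fully open the mouth narrows from 26 mm at the lips to 14 mm at 21 mm above them, and is free between.
- lip_b (a point): The same on half b's jaw.
- tin: Green peg tin with a cream band, no lid, part full of ordinary pegs: 130 mm (its x) by 180 mm (its y), 85 mm tall, wall 3 mm with a rolled rim 6 mm thick, 0.75 kg, loose. Origin under its centre. The jumbo peg stands on the rim of the wall on its -x side, within 45 mm of the middle, its hinge axis along the wall.
- tin_rim (a point): Middle of the top of the tin's -x rim, 85 mm above the board; axes as the tin. At the start the lips of the peg reach 21 mm below it.
- card: Wash card: stiff board 3 mm thick (its x), 150 mm wide (its y), upright in a dark wooden foot 70 x 130 x 28 mm; 130 mm tall in all, 0.9 kg with the foot, loose. Blue stripe along the top, coloured squares below. Origin under its centre; x is square to the card, y runs along its top edge.
- card_edge (a point): Middle of the card's top edge, 130 mm above the board; axes as the card.
- jug: Blue plastic jug, 165 mm tall, 112 mm across, handle on its +y side reaching 97 mm from its axis. Leave alone. Origin under its centre.
- bottle: Green glass bottle with a white cap, 190 mm tall, 66 mm across. Leave alone. Origin under its centre.
- dustpan: Aluminium dustpan lying flat, pan 150 x 170 mm and 50 mm tall, handle towards its -x side to 172 mm from the origin. Leave alone. Origin under the pan.
Mind the look-alikes: they are no part of the job. Leave any orange or red look-alike of the tin alone.

How it is judged:
On the way, in this order (a step that is already met when the one before it is completed fails the run):
1. the peg is squeezed open while its jaws are still astride the tin's rim (value of joint peg_jaw above 0.2 rad and z of each of lip_a, lip_b in the frame of tin_rim below -0.002 m and x of lip_a in the frame of tin_rim between -0.03 and 0.03 m), for 0.1 s.
2. the peg is lifted clear of the tin in the fingers (z of each of lip_a, lip_b in the frame of tin_rim above 0.02 m and contact force between the fingers and peg above 1 N), for 0.1 s.
At the end, for the whole second after the job is handed in: Fingers squeeze the peg open (over 0.25 rad, 17 mm) and still; a lip each side of the card, 3 mm or more off it, 8 mm or more below its top edge, within 25 mm of the edge's middle; nothing held touches the card; card within 15 mm and tin within 20 mm of where they stood (value of joint peg_jaw above 0.25 rad and z of each of lip_a, lip_b in the frame of card_edge below -0.008 m and y of lip_a in the frame of card_edge between -0.025 and 0.025 m and y of lip_b in the frame of card_edge between -0.025 and 0.025 m and ((x of lip_a in the frame of card_edge above 0.0045 m and x of lip_b in the frame of card_edge below -0.0045 m) or (x of lip_b in the frame of card_edge above 0.0045 m and x of lip_a in the frame of card_edge below -0.0045 m)) and contact force between each of peg, the fingers and card below 0.05 N and contact force between the fingers and peg above 2 N and linear speed of peg below 0.03 m/s and angle between card's own z axis and vertical below 0.05 rad and distance of card from where it was at the start of the episode below 0.015 m and distance of tin from where it was at the start of the episode below 0.02 m); the arm keeps its last pose, push and grip.
It fails at once if the card or its foot is shoved more than 15 mm (distance of card from where it was at the start of the episode above 0.015 m).
It fails at once if the tin is shoved or lifted more than 20 mm (distance of tin from where it was at the start of the episode above 0.02 m).
It fails at once if the jug, bottle or dustpan is shifted more than 25 mm (distance of any of jug, bottle, dustpan from where it was at the start of the episode above 0.025 m).
It also fails if it takes over 38 s, if anything falls off the work surface, if the arm or the gripper's body presses on something with over 40 N, if the wrist force passes 120 N, or if a joint passes its speed limit or range.

ROBOT

A 7-joint arm with a two-finger parallel gripper is mounted at the origin on the work surface. World frame = base frame: x ahead of the robot, y to its left, z up, the work surface at z = 0. Lengths are in m, angles in rad, forces in N, time in s.
With the tool pointing down it reaches from about 0.4 to 0.9 m from the base axis. Payload 5.6 kg.
Tool frame: the origin (TCP) lies midway between the tips of the shut fingers; the grasp point (between the pads) lies 19 mm behind it; y points along the fingers, z is the direction in which the jaws open and shut, and the axes are right-handed (so a half turn about y gives the same grasp; the last joint's range is limited). The gripper opens to 92 mm and grips with 3 to 60 N. Pads are 20 mm wide; open, the fingers measure 128 mm over their backs; the gripper's body (75 mm by 189 mm) begins 69 mm behind the grasp point.
Start: joints at [1.147, 0.468, -0.012, 1.603, 0.006, 1.071, -0.056], TCP at [0.242, -0.603, 0.215] pointing down, gripper open.
Joint ranges: [-2.53, 2.53], [-0.31, 2.02], [-1.57, 1.55], [0.28, 2.44], [-1.29, 4.43], [0.15, 1.84], [-2.92, 2.92]. Speed limits (rad/s): [2.57, 2.57, 3.14, 3.14, 3.14, 3.14, 3.14].

INTERFACE

Orientations are given as a 3x3 rotation matrix whose columns are the frame's x, y, z axes.
In Python, from station import env, effector, solver, viewer, workorder, search_frame, tip_of gives the robot as it stands. Calls block until the motion is done:
- env.reach(position, orientation): joint-space move of the TCP to a pose.
- env.movel(position, frame=None, rate=0.15): straight line of the TCP; frame=None keeps the orientation; rate is the mean speed in m/s.
- env.goto_joints(angles): joint-space move.
- effector.release() and effector.grasp(squeeze=None): open the fingers fully, or close them until they stop; squeeze is the grip in N (None keeps the last).
- env.pause(seconds).
- solver.inverse_kinematics(position, orientation): joint angles nearest the present ones, or None.
- env.sense(): the state.
- viewer.read_camera(name): name is "scene" or "top" or "wrist"; returns (picture, depth): 400x640x3 uint8, red, green, blue; 400x640 float32, m along the optical axis (not along the pixel's ray), 0 where there is no reading.
- viewer.camera_info(name): a dict with "intrinsics" (3x3 intrinsics, pixels), "eye" and "rotation" of the camera in the world; the wrist camera has in their place "T_tool_cam" (4x4, takes a point from camera to tool coordinates, whose origin is the TCP and whose axes are the tool frame's). Camera axes: x right, y up, looking along -z (the intrinsics and any distortion apply to the point x, -y, -z); pixel columns grow to the right and rows downward; lengths in m; the calibration is good to about 2 mm. A picture is of the moment at which its call begins: read the wrist's pose just before it. camera_info takes no time and is no camera call.
A pose or a line that the arm cannot do raises env.PlanningError and nothing moves.
- workorder.finish_job(): hands the job in, once; it reports no verdict.
Trained networks look in the newest picture that a camera, given by its name, has taken for a name from the list of things; names that differ only in an ending like _2 or _b are one class to them, and where a whole thing is asked for, a point or a joint stands for the part that bears it (a point fixed in the world has none). Each returns a list of dicts, best first, with "score" (0 to 1); they miss things now and then, are a little off and sometimes report something else, mostly with a low value. They report only what shows in the picture. A call takes as long as a camera call. They do not tell look-alikes from the thing itself.
- search_frame(camera, name): "at" ([x, y, z] in m, in world coordinates, good to about 4 mm: the middle of the surface that is visible of it).
- tip_of(camera, name): "at" ([x, y, z] in m, in world coordinates, good to about 4 mm: a listed point, or the origin of a listed thing).
The state is a dict: "t": time; "joint_positions": joint angles; "joint_velocities": joint speeds; "tau": joint torques, N m; "ee_pos": TCP position; "tcp_rot": TCP orientation; "wrist_force": force on the tool from outside, world axes, zero at the start; "moment": the same for the moment, N m; "gripper_width": finger opening in m.
Only numpy, scipy, OpenCV 4.12 (cv2) and the standard library are available. Lean on these libraries where they do the work, as an engineer would, in place of code of your own. Each camera call takes 0.05 s, during which the arm holds its last target.

## Working session

There is one attempt and no reset: what is moved stays moved. The work goes in short steps, each a Python script; the robot and the scene stay as the last script left them, time stands still between calls to the robot, and variables do not carry over. Pictures are saved under pics/ and viewed, and the job is handed in when it is done.

```bash
ls; mkdir -p pics
cat > look.py <<'E'
import numpy as np, cv2
from station import env, effector, solver, viewer, workorder, search_frame, tip_of
def save(n,f,crop=None,scale=1):
    p,d=viewer.read_camera(n); q=p
    if crop: q=p[crop[1]:crop[3],crop[0]:crop[2]]
    q=cv2.resize(q,None,fx=scale,fy=scale,interpolation=cv2.INTER_CUBIC)
    cv2.imwrite('pics/'+f,q[:,:,::-1]); return p,d
def world(n,uv,d,T=None):
    i=viewer.camera_info(n);K=np.array(i['intrinsics']); u,v=uv
    z=d[int(v),int(u)] if not np.isscalar(d) else d
    c=np.array([(u-K[0,2])/K[0,0]*z,-(v-K[1,2])/K[1,1]*z,-z])
    if 'eye' in i: return np.array(i['rotation'])@c+np.array(i['eye'])
    return T@np.r_[c,1]
E
python3 - <<'E'
from look import *
p,d=save('scene','s0.png'); np.savez('s0.npz',p=p,d=d)
p,d=save('top','t0.png'); np.savez('t0.npz',p=p,d=d)
for n in ['scene','top']: 
    i=viewer.camera_info(n);print(n,i)
s=env.sense();print(s['t'],s['ee_pos'],s['tcp_rot'],s['gripper_width'])
for n in ['peg','tin','card','jug','bottle','dustpan']:
  for c in ['scene','top']:
    print(n,c,[(np.round(r['at'],3).tolist(),round(r['score'],2)) for r in tip_of(c,n)])
for n in ['handle_a','handle_b','tin_rim','card_edge']:
  for c in ['scene','top']:
    print(n,c,[(np.round(r['at'],3).tolist(),round(r['score'],2)) for r in tip_of(c,n)])
print(env.sense()['t'])
E
```

```text
pics
scene {'intrinsics': array([[364.32805319,   0.        , 321.0791134 ],
       [  0.        , 364.32805319, 195.55394116],
       [  0.        ,   0.        ,   1.        ]]), 'eye': array([0.97623464, 0.02745579, 0.99051286]), 'rotation': array([[-1.23508798e-01, -8.59398628e-01,  4.96164867e-01],
       [ 9.92343071e-01, -1.06509814e-01,  6.25371009e-02],
       [-8.97871038e-04,  5.00089650e-01,  8.65973173e-01]])}
top {'intrinsics': array([[518.27177628,   0.        , 317.7140343 ],
       [  0.        , 518.27177628, 200.05554827],
       [  0.        ,   0.        ,   1.        ]]), 'eye': array([ 0.28692502, -0.03726275,  1.6360174 ]), 'rotation': array([[ 0.00821476,  0.98913676, -0.14676845],
       [-0.99993096,  0.00935877,  0.00710581],
       [ 0.00840219,  0.14669995,  0.98914535]])}
0.1 [ 0.24133481 -0.60299344  0.21373799] [[-9.28397154e-01 -6.90862381e-04  3.71588814e-01]
 [-3.71589436e-01  1.40168342e-03 -9.28396104e-01]
 [ 1.20544063e-04 -9.99998779e-01 -1.55803606e-03]] 0.09197256524661367
peg scene [([0.41, -0.29, 0.186], 0.67), ([0.43, -0.271, 0.12], 0.6)]

[... 626 characters left out ...]
, -0.013, 0.002], 0.91)]
dustpan top [([0.6, -0.018, -0.005], 0.92), ([0.78, -0.124, -0.006], 0.53)]
handle_a scene [([0.413, -0.286, 0.186], 0.51), ([0.451, -0.259, 0.185], 0.48)]
handle_a top [([0.411, -0.289, 0.184], 0.68), ([0.456, -0.259, 0.187], 0.51)]
handle_b scene [([0.413, -0.286, 0.186], 0.51), ([0.451, -0.259, 0.185], 0.48)]
handle_b top [([0.411, -0.289, 0.184], 0.68), ([0.456, -0.259, 0.187], 0.51)]
tin_rim scene [([0.211, -0.381, 0.086], 0.77), ([0.435, -0.277, 0.084], 0.64)]
tin_rim top [([0.364, 0.095, 0.088], 0.83), ([0.437, -0.277, 0.082], 0.76), ([0.215, -0.378, 0.087], 0.57)]
card_edge scene [([0.56, 0.226, 0.128], 0.79)]
card_edge top [([0.561, 0.224, 0.131], 0.87)]
1.1
```

View pics/s0.png

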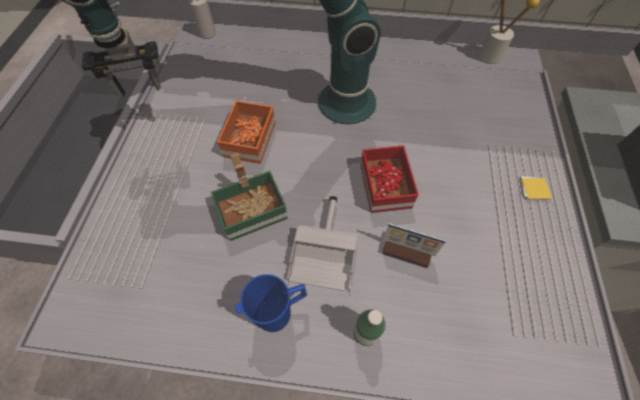

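View pics/t0.png

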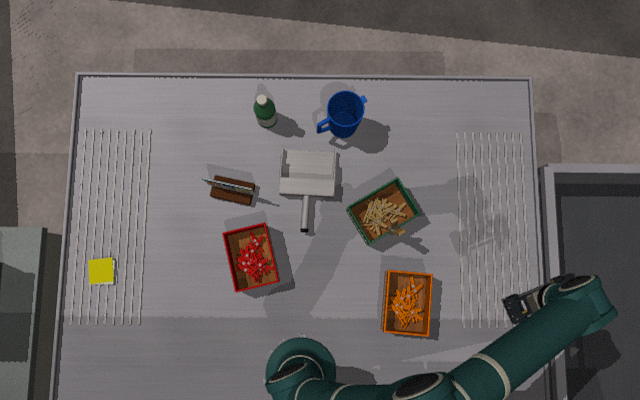

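Three tins: green with cream band (top image 382,212), red (252,257) and orange (408,303). The green one carries the peg (scene 238,168), so it is the one meant. Next I measure the axes from depth and check crops.

```bash
cat > geo.py <<'E'
from look import *
def cloud(n,d,T=None):
    i=viewer.camera_info(n);K=np.array(i['intrinsics'])
    v,u=np.mgrid[0:400,0:640]
    c=np.stack([(u-K[0,2])/K[0,0]*d,-(v-K[1,2])/K[1,1]*d,-d],-1)
    if 'eye' in i: R=np.array(i['rotation']);e=np.array(i['eye'])
    else: R=T[:3,:3];e=T[:3,3]
    P=c@R.T+e; P[d<=0]=np.nan; return P
E
python3 - <<'E'
from geo import *
for n,f in [('top','t0.npz'),('scene','s0.npz')]:
    z=np.load(f);p,d=z['p'],z['d'];P=cloud(n,d)
    X,Y,Z=P[...,0],P[...,1],P[...,2]
    m=(abs(X-.488)<.15)&(abs(Y+.245)<.15)&(Z>.075)&(Z<.095)
    m&=(p[...,1].astype(int)>p[...,0].astype(int)+5)
    r=cv2.minAreaRect(P[m][:,:2].astype(np.float32)*1000);print(n,'tin',m.sum(),r,np.median(Z[m]))
    m=(abs(X-.435)<.05)&(abs(Y+.273)<.05)&(Z>.115)
    print('peg',m.sum(),P[m].min(0),P[m].max(0)); 
    m2=m&(Z>.172); r=cv2.minAreaRect(P[m2][:,:2].astype(np.float32)*1000);print(r)
    m=(abs(X-.56)<.1)&(abs(Y-.224)<.11)&(Z>.06)&(Z<.14)
    r=cv2.minAreaRect(P[m][:,:2].astype(np.float32)*1000);print('card',m.sum(),r,P[m][:,2].max())
    q=P[m&(Z>.12)]; mu=q.mean(0); w=np.linalg.svd((q-mu)[:,:2],full_matrices=False)[2][0];t=(q-mu)[:,:2]@w; print(mu+0,w,np.degrees(np.arctan2(w[1],w[0])),t.min(),t.max(),len(q), mu[:2]+w*(t.min()+t.max())/2)
z=np.load('s0.npz')['p'];t=np.load('t0.npz')['p']
a=cv2.resize(z[140:260,190:350],None,fx=4,fy=4);b=cv2.resize(t[170:260,330:450],(640,480))
cv2.imwrite('pics/c0.png',np.hstack([a[:,:400],b[:,120:520]])[:,:,::-1])
E
```

```text
top tin 372 ((488.1783447265625, -246.8257293701172), (132.67486572265625, 184.92245483398438), 31.433725357055664) 0.08440888434370175
peg 156 [ 0.40530743 -0.29424683  0.1178799 ] [ 0.45348915 -0.25292713  0.19584916]
((429.92205810546875, -273.43572998046875), (48.42316436767578, 21.726593017578125), 31.785465240478516)
card 220 ((556.0783081054688, 222.37669372558594), (150.75856018066406, 5.38983154296875), 77.94840240478516) 0.13838630926882534
[0.55533447 0.22038    0.12845852] [-0.20728428 -0.97828075] -101.96325157308856 -0.07574361310449816 0.07320181495652697 91 [0.55559791 0.22162329]
scene tin 441 ((491.6841125488281, -245.74501037597656), (134.95936584472656, 181.13511657714844), 31.644588470458984) 0.08353237535792801
peg 208 [ 0.40866064 -0.28997404  0.11514892] [ 0.45740052 -0.24955287  0.18841204]
((434.49969482421875, -270.3742370605469), (50.82224655151367, 21.880565643310547), 31.294925689697266)
card 760 ((559.9798583984375, 224.18316650390625), (149.62208557128906, 7.154885768890381), 77.78321838378906) 0.133135047373387
[0.56090848 0.22574485 0.12732511] [0.2067993  0.97838339] 78.06515113072072 -0.07603157170801732 0.07307627871590112 185 [0.5606029  0.22429914]
```

View pics/c0.png

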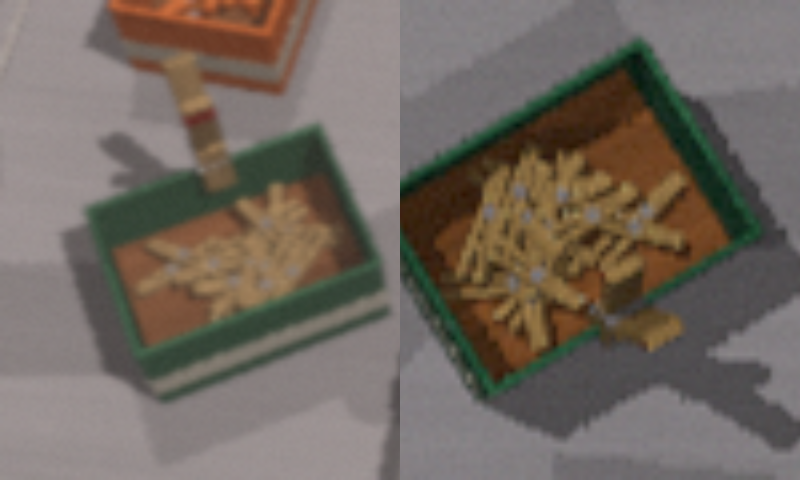

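```bash
cat >> geo.py <<'E'
def rot(deg):
    a=np.radians(deg);z=np.array([np.cos(a),np.sin(a),0]);y=np.array([0,0,-1.]);return np.stack([np.cross(y,z),y,z],1)
def tool():
    s=env.sense();T=np.eye(4);T[:3,:3]=s['tcp_rot'];T[:3,3]=s['ee_pos'];return T
E
python3 - <<'E'
from geo import *
print(viewer.camera_info('wrist'))
for a,b in [(31.6,-12),(211.6,168)]:
    for pos,g in [((.432,-.272,.147),a),((.432,-.272,.30),a),((.558,.223,.2),b),((.558,.223,.32),b)]:
        q=solver.inverse_kinematics(np.array(pos),rot(g));print(g,pos,None if q is None else np.round(q,2))
E
```

```text
{'intrinsics': array([[355.79316031,   0.        , 317.66090684],
       [  0.        , 355.79316031, 196.87882256],
       [  0.        ,   0.        ,   1.        ]]), 'T_tool_cam': array([[-3.60848672e-04, -9.59799356e-01, -2.80686777e-01,
        -7.90571641e-02],
       [-2.39667181e-04,  2.80686870e-01, -9.59799366e-01,
        -1.70242051e-01],
       [ 9.99999906e-01, -2.79070918e-04, -3.31317891e-04,
         6.61895238e-04],
       [ 0.00000000e+00,  0.00000000e+00,  0.00000000e+00,
         1.00000000e+00]])}
31.6 (0.432, -0.272, 0.147) [ 0.9   0.37 -0.48  1.98  0.23  0.85  0.84]
31.6 (0.432, -0.272, 0.3) [ 0.93  0.19 -0.49  1.81  0.1   1.16  0.96]
-12 (0.558, 0.223, 0.2) [ 0.29  0.64 -1.03  1.7   0.6   1.15 -1.12]
-12 (0.558, 0.223, 0.32) [ 0.3   0.51 -1.05  1.56  0.45  1.34 -1.01]
211.6 (0.432, -0.272, 0.147) [ 0.41  0.32  0.1   2.01 -0.04  0.82 -2.05]
211.6 (0.432, -0.272, 0.3) [ 0.48  0.15  0.02  1.84 -0.    1.15 -2.09]
168 (0.558, 0.223, 0.2) [ 0.41  0.84 -1.32  1.69  0.84  1.31  1.84]
168 (0.558, 0.223, 0.32) [ 0.41  0.66 -1.32  1.55  0.64  1.43  1.99]
```

Run:
```python
from geo import *
env.reach(np.array([.432,-.272,.29]),rot(31.6))
T=tool();i=viewer.camera_info('wrist');p,d=save('wrist','w0.png')
Tc=T@np.array(i['T_tool_cam']);P=cloud('wrist',d,Tc);Z=P[...,2]
np.savez('w0.npz',p=p,d=d,P=P)
m=(abs(P[...,0]-.435)<.06)&(abs(P[...,1]+.273)<.06)&(Z>.172)&(Z<.21)
r=cv2.minAreaRect(P[m][:,:2].astype(np.float32)*1000);print(m.sum(),r,Z[m].max())
m=(abs(P[...,0]-.435)<.2)&(abs(P[...,1]+.273)<.2)&(Z>.078)&(Z<.095)&(p[...,1].astype(int)>p[...,0].astype(int)+5)
print(cv2.minAreaRect(P[m][:,:2].astype(np.float32)*1000))
for n in ['handle_a','lip_a','peg','tin_rim']:
    print(n,[(np.round(r['at'],4).tolist(),round(r['score'],2)) for r in tip_of('wrist',n)])
print(env.sense()['t'],T)
```

```text
885 ((432.26409912109375, -273.2291259765625), (48.532806396484375, 22.3079776763916), 30.61966323852539) 0.18839122321028307
((490.5062255859375, -246.7335205078125), (132.9263916015625, 181.5213623046875), 31.39688491821289)
handle_a [([0.4562, -0.2612, 0.1894], 0.97), ([0.4112, -0.2858, 0.186], 0.56)]
lip_a [([0.4338, -0.274, 0.0668], 0.79), ([0.434, -0.2731, 0.0612], 0.75)]
peg [([0.4333, -0.274, 0.1152], 0.77)]
tin_rim [([0.2074, -0.3795, 0.0835], 0.91), ([0.4396, -0.2791, 0.0848], 0.8)]
2.8 [[ 5.21737264e-01 -3.62126056e-04  8.53106146e-01  4.31522923e-01]
 [-8.53106219e-01 -1.30304840e-04  5.21737253e-01 -2.73172615e-01]
 [-7.77707940e-05 -9.99999926e-01 -3.76916882e-04  2.89783295e-01]
 [ 0.00000000e+00  0.00000000e+00  0.00000000e+00  1.00000000e+00]]
```

View pics/w0.png

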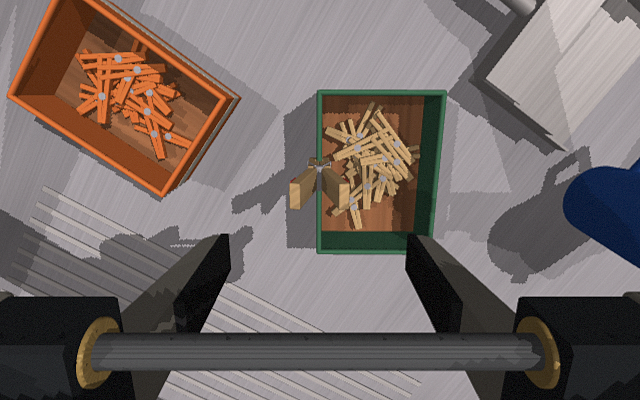

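Run:
```python
from geo import *
env.movel(np.array([.4333,-.2724,.149]),frame=rot(31.4))
s=env.sense();print(s['t'],s['ee_pos'],s['wrist_force'])
effector.grasp(20)
s=env.sense();print(s['t'],s['ee_pos'],s['wrist_force'],s['moment'],s['gripper_width'])
env.pause(.3)
s=env.sense();print(s['t'],s['ee_pos'],s['wrist_force'],s['moment'],s['gripper_width'])
p,d=save('wrist','w1.png');P=cloud('wrist',d,tool()@np.array(viewer.camera_info('wrist')['T_tool_cam']));Z=P[...,2]
m=(abs(P[...,0]-.435)<.2)&(abs(P[...,1]+.273)<.2)&(Z>.078)&(Z<.095)&(p[...,1].astype(int)>p[...,0].astype(int)+5)
print(cv2.minAreaRect(P[m][:,:2].astype(np.float32)*1000))
save('scene','s1.png',(180,90,340,250),3)
```

```text
3.8917 [ 0.43391371 -0.27268191  0.14978257] [0.01189873 0.20538808 0.12806481]
4.9667 [ 0.43297018 -0.27233708  0.14883305] [ 0.44650979 -0.02979029 -1.63375323] [ 0.03868457 -0.08159435 -0.00064674] 0.020070926486789077
5.2667 [ 0.433015   -0.2723535   0.14868842] [-0.5943456   0.47978203 -1.08697106] [ 0.02274502 -0.11079917 -0.02758377] 0.020213195581352403
((490.6360168457031, -246.66566467285156), (132.41329956054688, 181.02911376953125), 31.2262020111084)
```

View pics/w1.png

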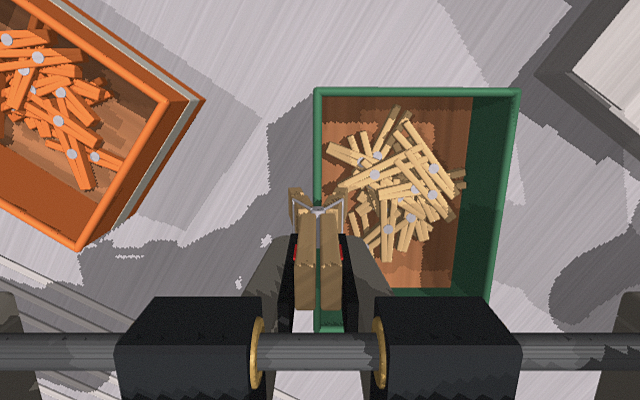

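View pics/s1.png

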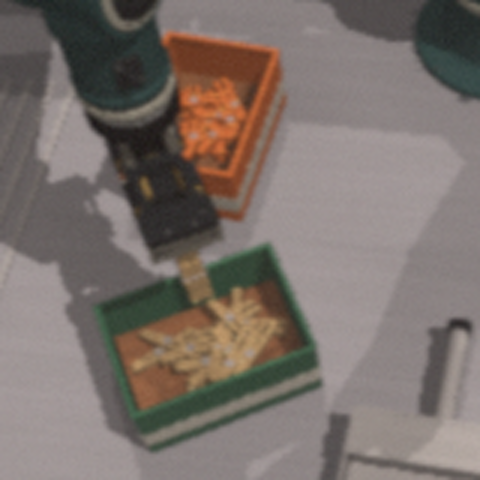

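Run:
```python
from geo import *
s=env.sense();x=s['ee_pos'].copy();
env.movel(np.array([.4333,-.2724,.20]),frame=rot(31.4),rate=.08)
s=env.sense();print(s['t'],s['ee_pos'],s['wrist_force'],s['gripper_width'])
env.movel(np.array([.4333,-.2724,.31]),frame=rot(31.4),rate=.12)
s=env.sense();print(s['t'],s['ee_pos'],s['wrist_force'],s['gripper_width'])
save('wrist','w2.png');p,d=save('scene','s2.png')
for n in ['tin','lip_a','lip_b']:
    print(n,[(np.round(r['at'],4).tolist(),round(r['score'],2)) for r in tip_of('wrist',n)])
env.reach(np.array([.558,.223,.31]),rot(-12))
s=env.sense();print(s['t'],s['ee_pos'],s['wrist_force'],s['gripper_width'])
T=tool();p,d=save('wrist','w3.png');P=cloud('wrist',d,T@np.array(viewer.camera_info('wrist')['T_tool_cam']));Z=P[...,2]
np.savez('w3.npz',p=p,d=d,P=P,T=T)
for n in ['card','card_edge','lip_a','lip_b','peg']:
    print(n,[(np.round(r['at'],4).tolist(),round(r['score'],2)) for r in tip_of('wrist',n)])
p,d=save('scene','s3.png')
for n in ['card','card_edge','lip_a','lip_b','peg']:
    print(n,[(np.round(r['at'],4).tolist(),round(r['score'],2)) for r in tip_of('scene',n)])
```

```text
6.1583 [ 0.43299065 -0.27231844  0.19976178] [-0.20808814 -0.88963573 -1.53103694] 0.020301472052706812
7.225 [ 0.43283214 -0.27217669  0.30915025] [ 0.80868999 -0.25907011 -0.74487492] 0.02038358663716229
tin [([0.2168, -0.3228, -0.0014], 0.92), ([0.4944, -0.2418, 0.0005], 0.68), ([0.4197, -0.277, 0.2205], 0.24)]
lip_a [([0.4439, -0.2638, 0.2228], 0.82), ([0.4243, -0.276, 0.2217], 0.6)]
lip_b [([0.4439, -0.2638, 0.2228], 0.82), ([0.4243, -0.276, 0.2217], 0.6)]
9.325 [0.55850451 0.2217617  0.30985981] [ 0.25593347 -0.80199119 -1.38292047] 0.02046834873887241
card []
card_edge [([0.5587, 0.2292, 0.1308], 0.95), ([0.5458, 0.2266, 0.2225], 0.5)]
lip_a [([0.5462, 0.2269, 0.2239], 0.93), ([0.5695, 0.2224, 0.2219], 0.69)]
lip_b [([0.5462, 0.2269, 0.2239], 0.93), ([0.5695, 0.2224, 0.2219], 0.69)]
peg [([0.5585, 0.2256, 0.2763], 0.85)]
card [([0.5595, 0.2231, 0.0005], 0.94)]
card_edge [([0.5603, 0.2238, 0.1289], 0.6)]
lip_a [([0.546, 0.2236, 0.2241], 0.68), ([0.5737, 0.2191, 0.2242], 0.54)]
lip_b [([0.546, 0.2236, 0.2241], 0.68), ([0.5737, 0.2191, 0.2242], 0.54)]
peg [([0.5599, 0.2231, 0.2777], 0.74)]
```

View pics/w3.png

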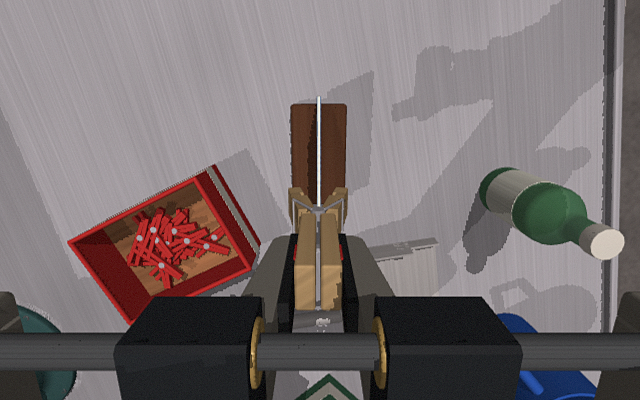

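View pics/s3.png

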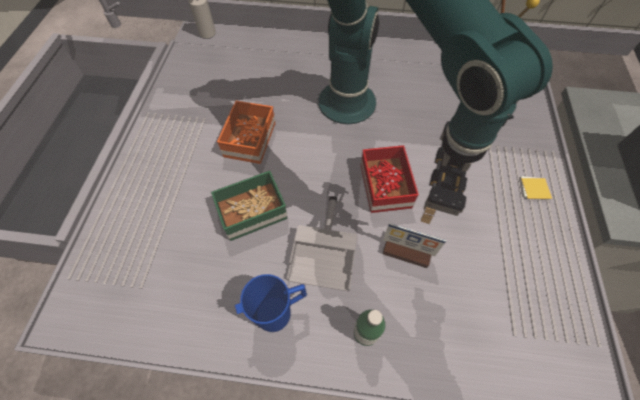

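Run:
```python
from geo import *
z=np.load('w3.npz');P=z['P'];T=z['T'];p=z['p']
L=(P-T[:3,3])@T[:3,:3]   # tool coords
Z=P[...,2]
m=(abs(Z-.13)<.012)&(abs(L[...,2])<.03)&(np.hypot(P[...,0]-.559,P[...,1]-.223)<.12)
q=L[m];print(m.sum(),np.median(q,0),q.min(0),q.max(0),np.polyfit(q[:,0],q[:,2],1))
# jaws: low part of the peg
m=(Z>.205)&(Z<.26)&(abs(L[...,2])<.03)&(abs(L[...,0])<.03)
q=L[m];print(m.sum(),q.min(0),q.max(0))
for a,b in [(.2,.215),(.215,.225),(.225,.235),(.235,.245),(.245,.255)]:
    k=m&(Z>a)&(Z<b)
    if k.sum(): q=L[k];print(a,k.sum(),np.percentile(q,[2,50,98],0).round(4).tolist())
c=p[80:330,250:390];cv2.imwrite('pics/w3c.png',cv2.resize(c,None,fx=2.4,fy=2.4)[:,:,::-1])
```

```text
438 [-0.0242664   0.17959532  0.00095325] [-0.07572219  0.17742527 -0.00051846] [0.03262915 0.18182932 0.00258057] [0.00093893 0.00099505]
772 [-0.01321502  0.04985901 -0.02208958] [0.01113863 0.08472855 0.02216372]
0.225 182 [[-0.0122, 0.075, -0.0219], [-0.0115, 0.0789, -0.0121], [0.0075, 0.0842, 0.0221]]
0.235 211 [[-0.0121, 0.065, -0.0198], [-0.0108, 0.0703, -0.0101], [0.0087, 0.0745, 0.0199]]
0.245 160 [[-0.0119, 0.0553, -0.0181], [-0.0115, 0.0608, 0.0004], [0.0093, 0.0644, 0.0179]]
```

View pics/w3c.png

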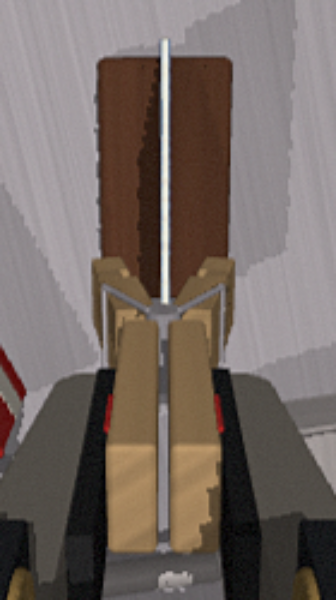

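```bash
cat > chk.py <<'E'
from geo import *
def chk(f):
    T=tool();p,d=save('wrist',f);P=cloud('wrist',d,T@np.array(viewer.camera_info('wrist')['T_tool_cam']))
    L=(P-T[:3,3])@T[:3,:3];Z=P[...,2];s=env.sense()
    m=(abs(Z-.13)<.008)&(abs(L[...,2])<.008)&(L[...,0]<-.02)&(L[...,0]>-.08)
    q=L[m];print(s['t'],s['ee_pos'],s['wrist_force'],s['gripper_width']);print('card',m.sum(),np.median(q,0),q[:,0].min(),np.polyfit(q[:,0],q[:,2],1))
E
python3 - <<'E'
from chk import *
env.movel(np.array([.559,.2228,.235]),frame=rot(-12),rate=.12);env.pause(.2)
chk('w4.png')
for n in ['lip_a']:
    print(n,[(np.round(r['at'],4).tolist(),round(r['score'],2)) for r in tip_of('wrist',n)])
E
```

```text
10.95 [0.55930267 0.22297496 0.2357389 ] [-0.57709647  0.46451185 -1.34757939] 0.02031881802141899
card 329 [-0.05042113  0.10575928  0.00042249] -0.07416746776537726 [-0.01005494 -0.00021008]
lip_a [([0.5716, 0.222, 0.1471], 0.85), ([0.5459, 0.2246, 0.1502], 0.63), ([0.5588, 0.2292, 0.13], 0.44)]
```

View pics/w4.png

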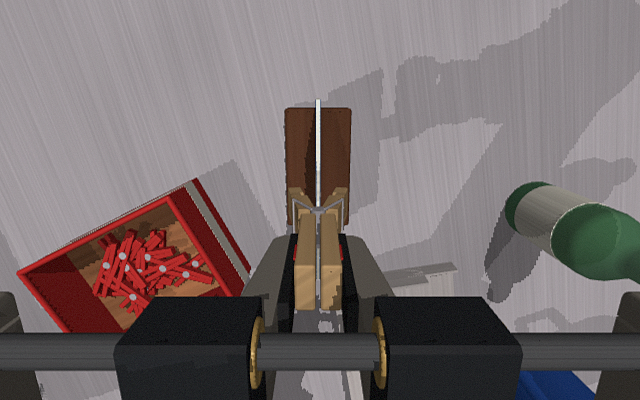

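Card edge (column 318) lies centred between the jaws (columns 298 and 340). I'll lower now.

Run:
```python
from chk import *
env.movel(np.array([.559,.2228,.2015]),frame=rot(-12),rate=.05);env.pause(.4)
chk('w5.png')
for n in ['lip_a','card_edge']:
    print(n,[(np.round(r['at'],4).tolist(),round(r['score'],2)) for r in tip_of('wrist',n)])
p,d=save('scene','s5.png',(350,130,490,270),4)
for n in ['lip_a','card','tin','card_edge']:
    print(n,[(np.round(r['at'],4).tolist(),round(r['score'],2)) for r in tip_of('scene',n)])
```

```text
12.2667 [0.55904416 0.22274104 0.20158682] [ 0.04629899 -0.06591075 -0.69251173] 0.02041647504581578
card 432 [-0.05010889  0.07153169  0.00041874] -0.07468850861129156 [-0.00737296  0.00016537]
lip_a [([0.5447, 0.2278, 0.1151], 0.58), ([0.559, 0.2246, 0.168], 0.41)]
card_edge [([0.5607, 0.2267, 0.1289], 0.71)]
lip_a [([0.5456, 0.2258, 0.1136], 0.54)]
card [([0.5582, 0.2246, 0.0016], 0.93)]
tin [([0.2187, -0.3172, 0.0023], 0.89), ([0.3432, 0.1576, 0.0014], 0.64), ([0.4879, -0.244, 0.005], 0.59), ([0.5609, 0.2247, 0.1267], 0.26)]
card_edge [([0.5584, 0.2238, 0.1259], 0.6)]
```

View pics/w5.png

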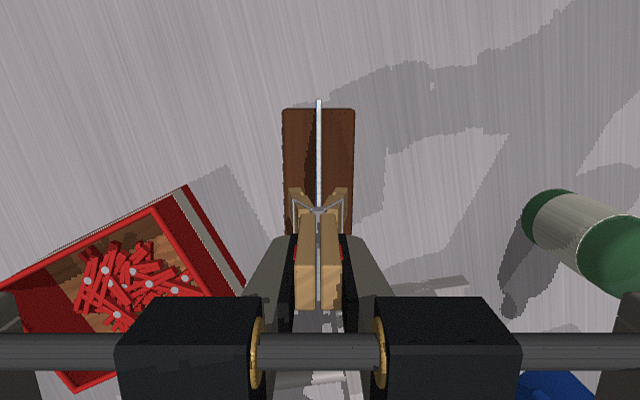

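View pics/s5.png

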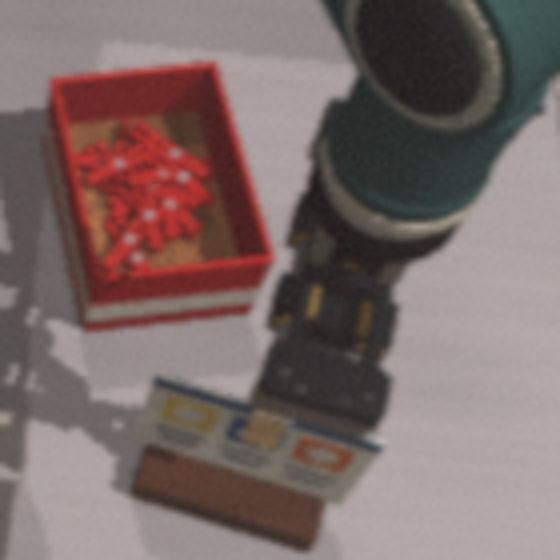

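Run:
```python
from geo import *
s=env.sense();print(s['t'],abs(s['joint_velocities']).max(),s['gripper_width'])
print(workorder.finish_job())
```

```text
12.6167 0.0009423875230068952 0.019954426062860398
the job is handed in; nothing more can be done
None
```

The peg is being held wide open in the air over the middle of the card's top edge, and I handed the job in at 12.6 s of the 38 s allowed. I squeezed it open on the green tin's rim, lifted it straight off, carried it across and lowered it over the card. The hand-in reports no verdict, so what follows rests on my own checks.

**Opening:** the fingers are 20 mm apart on the handles, so the handles have met and the peg is fully open. The arm was still.

**Fit over the card:**
- The card edge is about 0.4 mm off the middle of the jaws, and the peg is within a few mm of the middle of the edge.
- The lips are about 15 mm below the top edge.
- From the peg's dimensions I work out about 7 mm of clearance on each side where the mouth is narrowest.
- The wrist force was under 1 N, so I saw no sign of touching.

**Other things:**
- The tin had not moved after the squeeze. At the end it was within about 4 mm of where it stood, and the card within about 3 mm, which is as close as the networks can tell.
- I did not measure the jug, bottle and dustpan again at the end, but the arm passed well clear of them.

**Disagreements:** in the last pictures the networks found only one of the two lips, plus a false hit higher up on the peg. The scene camera also put the card edge about 4 mm low (126 mm), while the wrist depth gave 130 mm. I used the wrist depth, because it matches the height you gave.

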